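# Put the porcelain colour pots away in a lidded stack

### The arm

A 6-joint arm with a two-finger parallel gripper is mounted at the origin on a cart in front of the work surface, level with it; the furniture and walls round the work are solid. World frame = base frame: x ahead of the robot, y to its left, z up, the work surface at z = 0. Lengths are in m, angles in rad, forces in N, time in s.
With the tool pointing down it reaches from about 0.25 to 0.725 m from the base axis. Payload 4 kg.
Tool frame: the origin (TCP) lies midway between the tips of the shut fingers; the grasp point (between the pads) lies bot.tcp_to_grasp behind it (bot.tcp_to_grasp is the distance from the TCP to the grasp point, in m); z points along the fingers, y is the line along which they close (so a half turn about z gives the same grasp; the last joint's range is limited). The gripper opens to 85 mm and grips with 20 to 120 N. Pads are 22 mm wide; open, the fingers measure 114 mm over their backs; the gripper's body (76 mm by 85 mm) begins 54 mm behind the grasp point. The pads swing forward as they close: fully open they stand 13 mm farther back than shut.
Start: joints at [1.14, 0.241, 0.005, 1.335, 0, 1.571], TCP at [0.209, 0.454, 0.231] pointing down, gripper open.
Joint ranges: [-2.72, 2.72], [-1.05, 1.87], [-1.09, 1.28], [-1.99, 2.15], [-1.42, 1.44], [-3.14, 3.14]. Speed limits (rad/s): [2.79, 2.79, 3.14, 3.14, 3.14, 3.14].

### API

Orientations are given as a unit quaternion [x, y, z, w].
In Python, from workcell import readout, camera, bot gives the robot as it stands. The module is installed in compiled form; this text tells all that it offers.
- The arm moves only by the tool jog_arm, never from a script. Its argument "motion" is a list of rows, each an object of numbers: "x", "y", "z": the shift along the tool's x, y, z in mm; "spin": the turn about the tool's z in degrees; "fingers": the closure, from -1 (fully open) to 1 (shut). A call has 1 to 8 rows; each row is the pose to reach, as a shift and turn from the pose commanded when the call began, along the tool's axes at that moment; what a row does not reach only later rows make up. A row lasts 1/8 s, in which the tool goes at most 62.5 mm and 10.7 degrees, less where a joint would pass 70% of its speed; a pose out of reach is approached as far as the arm can. A call with a gripper value outside its range is refused whole. The fingers move at their own pace and stop on an object; the grip force is fixed at half the most. Time passes only in rows, so rows that repeat a pose let the fingers close. It gives the time, the measured TCP pose, the force, the opening and the grip force at its end, in the units of the state.
- readout.get_obs(): the state, without advancing time (a new reading comes with each control period).
- camera(name): name is "side" or "top" or "wrist"; returns a dict with "pixels" (384x512x3 uint8, red, green, blue), "K" (3x3 intrinsics, pixels), "rvec" (rotation vector, rad) and "tvec" (3), from world to camera coordinates, as OpenCV has them. Camera axes: x right, y down, z forward; pixel columns grow to the right and rows downward; lengths in m; the calibration is good to about 2 mm. A picture is of the moment at which its call begins. There is no depth.
- bot.job_done(): hands the job in; it is judged then, once.
The state is a dict: "clock": time; "joint_pos": joint angles; "joint_vel": joint speeds; "tau": joint torques, N m; "eef_pos": TCP position; "tool_rot": TCP orientation; "ft_force": force on the tool from outside, world axes, zero at the start; "ft_torque": the same for the moment, N m; "grip_width": finger opening in m; "grasp_force": force on a finger pad.
Only numpy, scipy, OpenCV 4.12 (cv2) and the standard library are available. Lean on these libraries where they do the work, as an engineer would, in place of code of your own. Each camera call takes 0.05 s, during which the arm holds its last target. There are 200 camera calls.

### The job

Stack the colour pots on the round wooden stand for the night, light to dark: the yellow pot at the bottom in the stand's recess, the red one on it, the dark blue one on top of that, each upright and fully seated in the one below, and close the stack with the dark grey lid, knob up. The green pot is not finished with: leave it, the glue bottle and the glass jar where they stand.

Things in the scene. Friction and masses are not known exactly. Their poses are not given: they have to be found in the camera images.
- yellow_pot_mid (a point): Yellow porcelain pot with dried yellow paint inside, open on top, loose, 90 g: round, straight wall, 56 mm across, 38 mm high; foot underneath 37 mm across, 6 mm high. Mouth 48 mm across, 17 mm deep: the foot of a pot (or plug of the lid) drops 6 mm into it and the pot rests on the rim, 32 mm above the lower one. Point: its centre, on the axis, 19 mm above its underside; z up.
- red_pot_mid (a point): Red porcelain pot with dried red paint inside, open on top, loose, 90 g: round, straight wall, 56 mm across, 38 mm high; foot underneath 37 mm across, 6 mm high. Mouth 48 mm across, 17 mm deep: the foot of a pot (or plug of the lid) drops 6 mm into it and the pot rests on the rim, 32 mm above the lower one. Point: its centre, on the axis, 19 mm above its underside; z up.
- blue_pot_mid (a point): Dark blue porcelain pot with dried blue paint inside, open on top, loose, 90 g: round, straight wall, 56 mm across, 38 mm high; foot underneath 37 mm across, 6 mm high. Mouth 48 mm across, 17 mm deep: the foot of a pot (or plug of the lid) drops 6 mm into it and the pot rests on the rim, 32 mm above the lower one. Point: its centre, on the axis, 19 mm above its underside; z up.
- green_pot_mid (a point): Green porcelain pot with dried green paint inside, open on top, loose, 90 g: round, straight wall, 56 mm across, 38 mm high; foot underneath 37 mm across, 6 mm high. Mouth 48 mm across, 17 mm deep: the foot of a pot (or plug of the lid) drops 6 mm into it and the pot rests on the rim, 32 mm above the lower one. Point: its centre, on the axis, 19 mm above its underside; z up. Stays put.
- lid_mid (a point): Dark grey lid with upright pale wooden knob, loose, 50 g, lies knob up, 31 mm high in all: plug underneath 37 mm across, 6 mm high; disc 56 mm across, 5 mm thick; knob 22 mm across, 20 mm high. On a pot the plug drops 6 mm into the mouth and the disc rests on the rim. Point: its centre, on the axis, 15.5 mm above the plug's underside (4.5 mm above the disc's top), 28.5 mm above the pot's centre when seated; z up.
- stand_top (a point): Round mid-brown wooden stand, 84 mm across, 16 mm high, fixed. Round recess in its top 49 mm across, 10 mm deep: a pot's foot drops 6 mm into it and the pot rests on the stand's top, its underside 6 mm below that top. Point: on its axis, level with its top; z up.
- glue_mid (a point): White glue bottle with a nozzle, 50 mm diameter, 140 mm high, standing; bystander at the left of the work. This point is on its axis half-way up (70 mm).
- jar_mid (a point): Glass jar, 93 mm diameter, 83 mm high, standing; bystander at the right of the work. This point is on its axis half-way up (41 mm).
- frame_corner (a point): Nearest corner of the picture in a gilt frame that leans on a small easel behind the work: fixed obstacle, 60 to 470 mm above the table, running from this corner away from the robot (+x) and to the left (+y). Keep gripper and wrist clear of it when swinging left and right: draw in towards the robot first.
There are look-alikes about, which are no part of the job. There is more than one size of the part that bears yellow_pot_mid; the job needs the smaller.

How it is judged:
At the end, for the whole second after the job is handed in: Yellow pot seated in the stand's recess, red pot nested on the yellow, blue pot nested on the red, lid on the blue: each centred on the one below within 8 mm, within 3 mm of its fully seated height, upright within 0.07 rad (4 degrees), and at rest (under 20 mm/s) (horizontal distance between yellow_pot_mid and stand_top below 0.008 m and z of yellow_pot_mid in the frame of stand_top between 0.01 and 0.016 m and angle between each of yellow_pot_mid, red_pot_mid, blue_pot_mid, lid_mid's own z axis and vertical below 0.07 rad and horizontal distance between red_pot_mid and yellow_pot_mid below 0.008 m and z of red_pot_mid in the frame of yellow_pot_mid between 0.029 and 0.035 m and horizontal distance between blue_pot_mid and red_pot_mid below 0.008 m and z of blue_pot_mid in the frame of red_pot_mid between 0.029 and 0.035 m and horizontal distance between lid_mid and blue_pot_mid below 0.008 m and z of lid_mid in the frame of blue_pot_mid between 0.0255 and 0.0315 m and linear speed of each of yellow_pot, red_pot, blue_pot, lid below 0.02 m/s); the robot touches nothing.
It fails at once if the green pot was moved more than 20 mm from where it stood (distance of green_pot_mid from where it was at the start of the episode above 0.02 m).
It fails at once if the glue bottle was moved more than 20 mm from where it stood (distance of glue_mid from where it was at the start of the episode above 0.02 m).
It fails at once if the glass jar was moved more than 20 mm from where it stood (distance of jar_mid from where it was at the start of the episode above 0.02 m).
It also fails if it takes over 120 s, if anything falls off the work surface, if the arm or the gripper's body presses on something with over 40 N, if the wrist force passes 120 N, or if a joint passes its speed limit or range.

## Working session

There is one attempt and no reset: what is moved stays moved. The work goes in short steps, Python scripts to look and compute and a tool call to move; the robot and the scene stay as the last step left them, time stands still between calls to the robot, and variables do not carry over. Pictures are saved under pics/ and viewed, at most 14 in all, crops included, and the job is handed in when it is done.

Besides the shell and the picture viewer there is one more tool, called in YAML: its name, and indented under it one key for each argument. jog_arm: Moves the arm, as the interface text tells. Its arguments: {"type":"object","properties":{"motion":{"type":"array"}},"required":["motion"]}

```bash
mkdir -p pics
python3 - <<'E'
from workcell import readout,camera,bot
import cv2,numpy as np,pickle
for n in ("top","side"):
    c=camera(n); pickle.dump(c,open(f"{n}0.pkl","wb")); cv2.imwrite(f"pics/{n}0.png",cv2.resize(c["pixels"][:,:,::-1],(800,600)))
    R=cv2.Rodrigues(np.array(c["rvec"]))[0]; print(n,c["K"].round(1).tolist(),(-R.T@np.array(c["tvec"]).ravel()).round(3),R.round(2).tolist())
o=readout.get_obs(); print({k:np.round(v,3).tolist() for k,v in o.items()},bot.tcp_to_grasp)
E
```

```text
top [[440.5, 0.0, 254.8], [0.0, 440.5, 189.5], [0.0, 0.0, 1.0]] [ 0.268 -0.023  1.598] [[-0.0, -1.0, -0.02], [-0.99, 0.01, -0.14], [0.14, 0.02, -0.99]]
side [[397.3, 0.0, 254.3], [0.0, 397.3, 194.6], [0.0, 0.0, 1.0]] [ 1.101 -0.261  1.28 ] [[0.35, 0.94, 0.01], [0.8, -0.29, -0.53], [-0.5, 0.19, -0.85]]
{'clock': 0.1, 'joint_pos': [1.14, 0.241, 0.004, 1.335, 0.0, 1.571], 'joint_vel': [-0.001, -0.002, 0.003, 0.0, -0.0, -0.002], 'tau': [-0.0, -37.314, 25.301, 0.011, -0.0, -0.0], 'eef_pos': [0.209, 0.454, 0.231], 'tool_rot': [0.214, 0.977, -0.001, -0.0], 'ft_force': [-0.011, 0.072, 0.382], 'ft_torque': [-0.007, -0.012, 0.043], 'grasp_force': 0.0, 'grip_width': 0.086} 0.0187
```

View pics/top0.png

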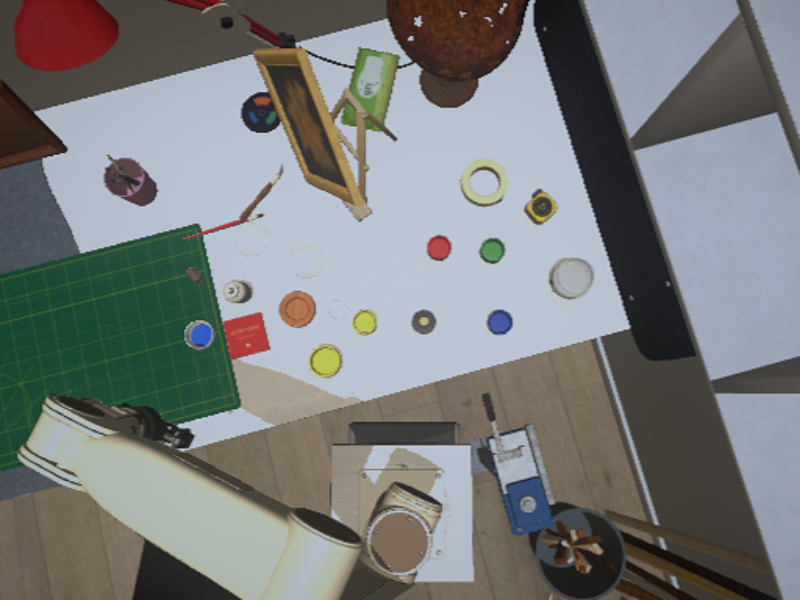

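View pics/side0.png

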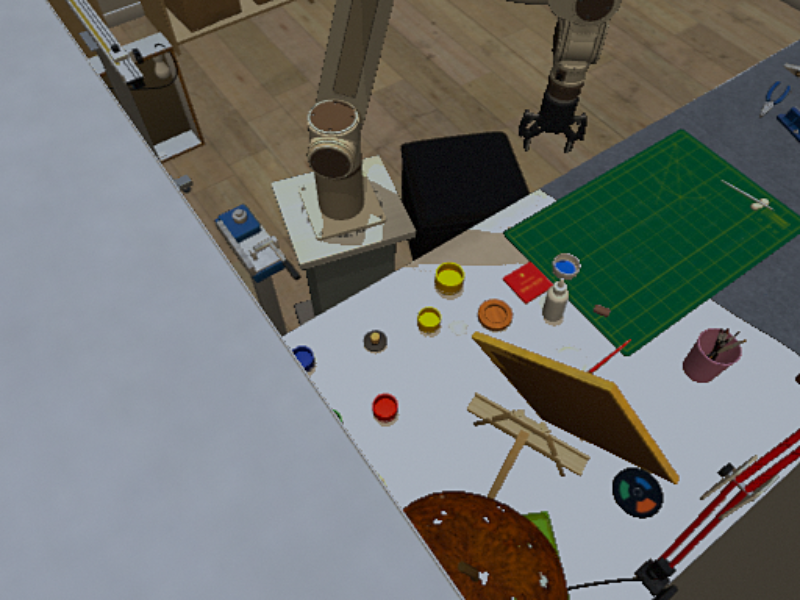

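The top view (800x600) shows:
- **Yellow:** a large one at (326,361) and a small one at (365,322).
- **Other pots and lid:** red (439,248), green (492,250), blue (500,322) and the grey lid at (424,321).
- **Stand candidate:** brown disc at (297,309).
- **Bystanders:** glue (237,291), jar (571,278) and frame corner about (362,212).
- **Decoy:** a blue-filled cup at (200,334).

I'll measure these and confirm them in one crop.

```bash
cat > h.py <<'E'
import cv2,numpy as np,pickle
def ray(c,uv,z):
    R=cv2.Rodrigues(np.array(c["rvec"],float))[0]; t=np.array(c["tvec"],float).ravel()
    C=-R.T@t; d=R.T@np.linalg.inv(c["K"])@np.array([uv[0],uv[1],1.]); return C+d*(z-C[2])/d[2]
def proj(c,p): return cv2.projectPoints(np.array([p],float),np.array(c["rvec"],float),np.array(c["tvec"],float),np.array(c["K"]),None)[0].ravel()
def blob(c,mask,uv,k=3):
    """contour of the mask component holding/nearest uv -> centroid of its hull, area"""
    mask=cv2.morphologyEx(mask.astype(np.uint8),cv2.MORPH_CLOSE,np.ones((k,k)))
    cs=[x for x in cv2.findContours(mask,cv2.RETR_EXTERNAL,cv2.CHAIN_APPROX_NONE)[0] if cv2.contourArea(x)>15]
    x=min(cs,key=lambda x:-cv2.pointPolygonTest(x,(float(uv[0]),float(uv[1])),True)); h=cv2.convexHull(x)
    m=cv2.moments(h); return (m["m10"]/m["m00"],m["m01"]/m["m00"]),cv2.contourArea(h),cv2.boundingRect(h)
def hue(c,lo,hi,s=100,v=40):
    h=cv2.cvtColor(c["pixels"],cv2.COLOR_RGB2HSV); H,S,V=h[...,0],h[...,1],h[...,2]
    return ((H>=lo)&(H<=hi) if lo<=hi else (H>=lo)|(H<=hi))&(S>s)&(V>v)
E
python3 - <<'E'
from h import *
T=pickle.load(open("top0.pkl","rb")); S=pickle.load(open("side0.pkl","rb"))
items=dict(yellow=((365,322),(429,321),24,36,.022),bigyel=((326,361),(450,279),24,36,.022),red=((439,248),(385,408),172,6,.022),green=((492,250),None,45,85,.022),
 blue=((500,322),(304,358),105,130,.022),stand=((297,309),(495,315),5,18,.012))
for n,(a,b,lo,hi,z) in items.items():
    for c,uv in ((T,a),(S,b)):
        if uv is None: continue
        p,A,bb=blob(c,hue(c,lo,hi),np.array(uv)*.64); X=ray(c,p,z); d=2*np.sqrt(A/np.pi)
        R=cv2.Rodrigues(np.array(c["rvec"]))[0];dep=(R@X+np.array(c["tvec"]).ravel())[2]
        print(n,np.round(p,1),X.round(3),bb,"diam mm",round(d*dep/c["K"][0,0]*1000,1))
h=cv2.cvtColor(T["pixels"],cv2.COLOR_RGB2GRAY)<110
p,A,bb=blob(T,h,np.array((424,321))*.64); print("lid",p,ray(T,p,.0085).round(3),bb,A)
for n,uv,z in(("frame",(362,212),.06),("frame",(362,212),.47),("frame side",(475,336),.06),("glue top",(235,290),.13),("jar",(571,278),.083)):
    print(n,ray(S if "side" in n else T,np.array(uv)*.64,z).round(3))
t=T["pixels"][125:250,110:380,::-1]; cv2.imwrite("pics/crop.png",cv2.resize(t,None,fx=2.96,fy=2.96,interpolation=cv2.INTER_CUBIC))
E
```

```text
yellow [233.1 205.6] [0.43  0.084 0.022] (226, 198, 15, 16) diam mm 53.0
yellow [274.2 202.5] [0.42  0.084 0.022] (267, 196, 15, 14) diam mm 50.7
bigyel [207.5 230.7] [0.34  0.175 0.022] (198, 221, 20, 20) diam mm 69.6
bigyel [287.5 175.3] [0.324 0.179 0.022] (279, 168, 18, 16) diam mm 63.9
red [280.8 158. ] [ 0.603 -0.089  0.022] (274, 151, 15, 16) diam mm 53.2
red [246.  260.4] [ 0.6   -0.091  0.022] (238, 252, 17, 18) diam mm 57.1
green [315.2 159.7] [ 0.596 -0.214  0.022] (308, 153, 15, 14) diam mm 49.4
blue [319.9 205.7] [ 0.428 -0.227  0.022] (313, 198, 15, 16) diam mm 52.5
blue [194.4 227.7] [ 0.42  -0.221  0.022] (187, 221, 14, 17) diam mm 44.3
stand [190.  197.4] [0.461 0.242 0.012] (179, 187, 23, 22) diam mm 79.4
stand [316.4 201.3] [0.464 0.238 0.012] (306, 191, 22, 21) diam mm 76.9
lid (270.8978328173375, 205.68524251805985) [ 0.43  -0.052  0.008] (264, 198, 15, 16) 161.5
frame [0.678 0.088 0.06 ]
frame [0.569 0.058 0.47 ]
frame side [0.524 0.154 0.06 ]
glue top [0.488 0.357 0.13 ]
jar [ 0.518 -0.379  0.083]
```

View pics/crop.png

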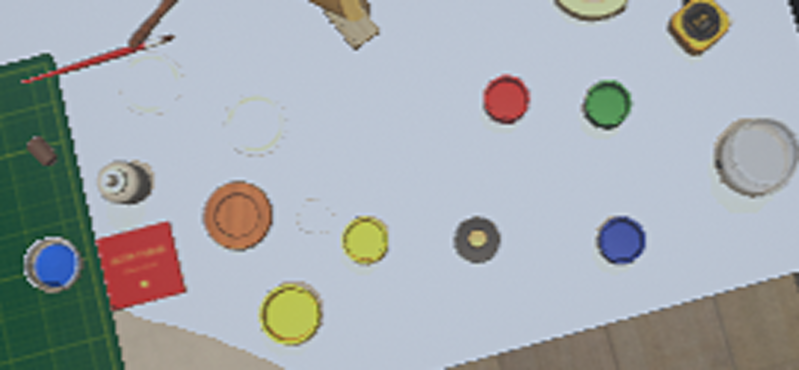

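The crop shows the small yellow pot (365,240 in the crop) at 53 mm, against about 70 mm for the large one at (291,314), so the small one is the one I need. The stand has a recess at (238,215). The lid with knob is at (477,240), red at (506,99), dark blue at (621,240) and green at (607,104). The blue-filled cup with a pale rim at (52,264) is a decoy. I'll go above the small yellow pot now and turn the tool so its x is world y and its y is world x.

jog_arm:
  motion:
    - {"x": -45, "y": -31, "z": 10, "spin": 9}
    - {"x": -90, "y": -62, "z": 20, "spin": 18}
    - {"x": -140, "y": -98, "z": 30, "spin": 27}
    - {"x": -190, "y": -133, "z": 40, "spin": 36}
    - {"x": -240, "y": -168, "z": 50, "spin": 45}
    - {"x": -290, "y": -203, "z": 50, "spin": 54}
    - {"x": -351, "y": -246, "z": 50, "spin": 65.3}
    - {"x": -351, "y": -246, "z": 50, "spin": 65.3}

```text
validation failed for argument at $.mo...
```

```bash
cat >> h.py <<'E'
def rim(c,lo,hi,guess,z,s=90,v=40):
    p,A,bb=blob(c,hue(c,lo,hi,s,v),proj(c,guess)); return ray(c,p,z),p,A,bb
E
python3 - <<'E'
from h import *
from workcell import camera,readout
c=camera("wrist"); pickle.dump(c,open("w1.pkl","wb")); cv2.imwrite("pics/w1.png",c["pixels"][:,:,::-1])
R=cv2.Rodrigues(np.array(c["rvec"]))[0];print((-R.T@np.array(c["tvec"]).ravel()).round(3),R.round(2).tolist())
o=readout.get_obs();print(o["eef_pos"],o["tool_rot"],o["joint_pos"])
print(proj(c,(.425,.084,.02)))
E
```

```text
[0.146 0.482 0.373] [[0.42, 0.91, -0.0], [0.88, -0.4, 0.27], [0.24, -0.11, -0.96]]
[0.20859211 0.45387143 0.23060469] [ 2.13737756e-01  9.76890725e-01 -8.05155811e-04 -1.87413392e-04] [1.13998752e+00 2.41258357e-01 4.02429957e-03 1.33521548e+00
 2.19646026e-05 1.57078674e+00]
[ 84.28845165 407.58603912]
```

View pics/w1.png

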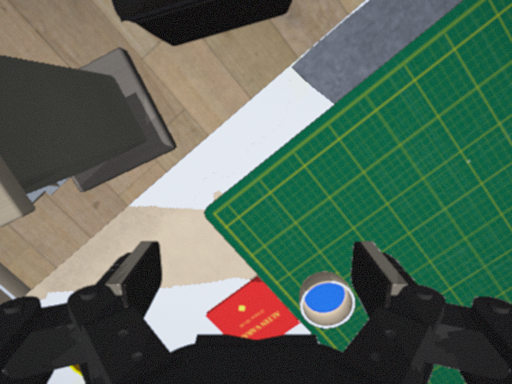

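The arm didn't move because the call was refused. The picture still shows the start view, with the fingers at the bottom and the decoy cup at (328,300). I'll retry with every key in each row.

jog_arm:
  motion:
    - {"x": -45, "y": -31, "z": 10, "spin": 9, "fingers": -1}
    - {"x": -90, "y": -62, "z": 20, "spin": 18, "fingers": -1}
    - {"x": -140, "y": -98, "z": 30, "spin": 27, "fingers": -1}
    - {"x": -190, "y": -133, "z": 40, "spin": 36, "fingers": -1}
    - {"x": -240, "y": -168, "z": 50, "spin": 45, "fingers": -1}
    - {"x": -290, "y": -203, "z": 50, "spin": 54, "fingers": -1}
    - {"x": -351, "y": -246, "z": 50, "spin": 65.3, "fingers": -1}
    - {"x": -351, "y": -246, "z": 50, "spin": 65.3, "fingers": -1}

```text
clock: 1.15
eef_pos: [0.4262, 0.0812, 0.1811]
tool_rot: [0.709, 0.705, -0.0, 0.0]
ft_force: [0.4, 0.6, -0.5]
grip_width: 0.0853
grasp_force: 0.0
```

```bash
cat >> h.py <<'E'
def look(name,items):
    from workcell import camera,readout
    c=camera("wrist"); cv2.imwrite(f"pics/{name}.png",c["pixels"][:,:,::-1]); pickle.dump(c,open(name+".pkl","wb"))
    o=readout.get_obs(); print("tcp",o["eef_pos"].round(4),"yaw_y",np.degrees(cv2.Rodrigues(np.eye(3))[0][0,0])*0)
    for n,lo,hi,g,z in items:
        X,p,A,bb=rim(c,lo,hi,g,z); R=cv2.Rodrigues(np.array(c["rvec"]))[0]
        dep=(R@X+np.array(c["tvec"]).ravel())[2]; print(n,X.round(4),"px",np.round(p,1),bb,"mm",(np.array(bb[2:])*dep/c["K"][0,0]*1000).round(1))
    return c
E
python3 - <<'E'
from h import *
look("w2",[("yellow",22,36,(.427,.084,.03),.03),("stand",5,18,(.462,.24,.012),.012)])
E
```

```text
tcp [0.4261 0.0816 0.181 ] yaw_y 0.0
yellow [0.4267 0.0808 0.03  ] px [257.  175.7] (229, 147, 57, 58) mm [53.8 54.7]
stand [0.4599 0.2183 0.012 ] px [293.9  18.9] (248, 0, 94, 46) mm [82.9 40.6]
```

View pics/w2.png

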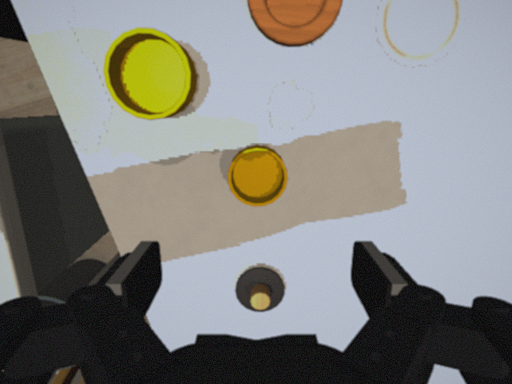

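The small yellow pot is at pixel (257,176), right under the tool and about 54 mm wide. The stand is at (294,19) and the big yellow decoy at (150,73). I'll descend and grip.

jog_arm:
  motion:
    - {"x": 1, "y": 0, "z": 55, "spin": 0, "fingers": -1}
    - {"x": 1, "y": 0, "z": 110, "spin": 0, "fingers": -1}
    - {"x": 1, "y": 0, "z": 150, "spin": 0, "fingers": -1}
    - {"x": 1, "y": 0, "z": 170, "spin": 0, "fingers": -1}
    - {"x": 1, "y": 0, "z": 170, "spin": 0, "fingers": 0.5}
    - {"x": 1, "y": 0, "z": 170, "spin": 0, "fingers": 1}
    - {"x": 1, "y": 0, "z": 170, "spin": 0, "fingers": 1}
    - {"x": 1, "y": 0, "z": 170, "spin": 0, "fingers": 1}

```text
clock: 2.2
eef_pos: [0.4259, 0.0857, 0.0124]
tool_rot: [0.707, 0.707, 0.001, 0.0]
ft_force: [-0.6, 0.8, 4.3]
grip_width: 0.0551
grasp_force: 63.6
```

jog_arm:
  motion:
    - {"x": 0, "y": 0, "z": -40, "spin": 0, "fingers": 1}
    - {"x": 0, "y": 0, "z": -85, "spin": 0, "fingers": 1}
    - {"x": 40, "y": 10, "z": -85, "spin": 0, "fingers": 1}
    - {"x": 80, "y": 20, "z": -85, "spin": 0, "fingers": 1}
    - {"x": 115, "y": 30, "z": -85, "spin": 0, "fingers": 1}
    - {"x": 140, "y": 36, "z": -85, "spin": 0, "fingers": 1}
    - {"x": 154, "y": 36, "z": -85, "spin": 0, "fingers": 1}
    - {"x": 154, "y": 36, "z": -85, "spin": 0, "fingers": 1}

```text
clock: 3.2
eef_pos: [0.4606, 0.2395, 0.0962]
tool_rot: [0.707, 0.708, -0.0, 0.0]
ft_force: [-0.5, -0.7, -0.9]
grip_width: 0.0549
grasp_force: 63.9
```

Run:
```python
from h import *
c=look("w3",[("pot",22,36,(.462,.238,.11),.117),("stand",5,18,(.462,.26,.016),.016)])
```

```text
tcp [0.4604 0.2388 0.0962] yaw_y 0.0
pot [0.4599 0.2366 0.117 ] px [256.  271.9] (189, 203, 134, 136) mm [57.2 58.1]
stand [0.4611 0.2472 0.016 ] px [257.6 186.9] (201, 140, 112, 92) mm [81.  66.5]
```

View pics/w3.png

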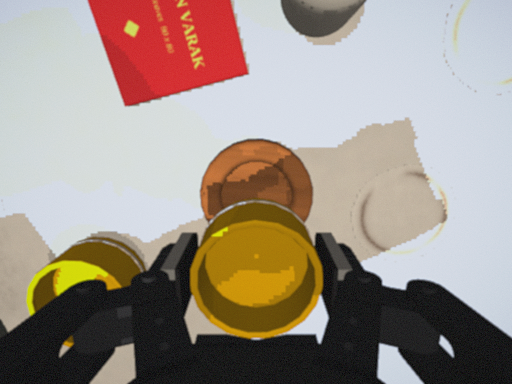

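The held pot (256,280) hangs in front of the stand (257,190), which it partly hides. I'll fit a circle to the visible stand edge cast onto its top plane.

```bash
cat >> h.py <<'E'
from scipy.optimize import least_squares
def circ(c,mask,keep,z,r,guess):
    """centre of circle of radius r at height z through edge pixels of mask's hull kept by keep(u,v)"""
    cs=cv2.findContours(cv2.morphologyEx(mask.astype(np.uint8),cv2.MORPH_OPEN,np.ones((3,3))),cv2.RETR_EXTERNAL,cv2.CHAIN_APPROX_NONE)[0]
    g=proj(c,(*guess,z)); x=max(cs,key=lambda x:cv2.contourArea(x)*(cv2.pointPolygonTest(x,(float(g[0]),float(g[1])),True)>-40))[:,0]
    P=np.array([ray(c,q,z)[:2] for q in x if keep(*q)])
    s=least_squares(lambda a:np.hypot(*(P-a[:2]).T)-a[2],[*guess,r],loss="soft_l1",f_scale=.001)
    return s.x.round(4),len(P),np.abs(s.fun).max().round(4)
E
python3 - <<'E'
from h import *
c=pickle.load(open("w3.pkl","rb"))
m=hue(c,4,16,90,40); m[230:]=0; m[:130]=0; m[:,:190]=0;m[:,325:]=0
print("stand",circ(c,m,lambda u,v:v<185,.016,.042,(.461,.24)))
p=hue(c,20,36,90,40)|hue(c,17,36,150,40); p[:,:187]=0;p[:,325:]=0
print("potrim",circ(c,p,lambda u,v:v>285,.124,.028,(.461,.24)))
E
```

```text
stand (array([0.46 , 0.241, 0.04 ]), 137, np.float64(0.0006))
potrim (array([0.4598, 0.2358, 0.0265]), 167, np.float64(0.0011))
```

jog_arm:
  motion:
    - {"x": 5, "y": 0, "z": 30, "spin": 0, "fingers": 1}
    - {"x": 5, "y": 0, "z": 60, "spin": 0, "fingers": 1}
    - {"x": 5, "y": 0, "z": 70, "spin": 0, "fingers": 1}
    - {"x": 5, "y": 0, "z": 73, "spin": 0, "fingers": 1}
    - {"x": 5, "y": 0, "z": 74, "spin": 0, "fingers": 1}
    - {"x": 5, "y": 0, "z": 74, "spin": 0, "fingers": 1}

```text
clock: 4.0
eef_pos: [0.4617, 0.2445, 0.0233]
tool_rot: [0.707, 0.707, 0.001, 0.0]
ft_force: [-0.2, 0.2, -0.5]
grip_width: 0.0548
grasp_force: 63.9
```

jog_arm:
  motion:
    - {"x": 0, "y": 0, "z": 1, "spin": 0, "fingers": 1}
    - {"x": 0, "y": 0, "z": 1, "spin": 0, "fingers": 0}
    - {"x": 0, "y": 0, "z": 1, "spin": 0, "fingers": -1}
    - {"x": 0, "y": 0, "z": 0, "spin": 0, "fingers": -1}
    - {"x": 0, "y": 0, "z": -50, "spin": 0, "fingers": -1}
    - {"x": 0, "y": 0, "z": -110, "spin": 0, "fingers": -1}
    - {"x": -30, "y": -5, "z": -160, "spin": 0, "fingers": -1}
    - {"x": -30, "y": -5, "z": -160, "spin": 0, "fingers": -1}

```text
clock: 5.0
eef_pos: [0.4585, 0.2143, 0.1873]
tool_rot: [0.708, 0.707, 0.004, 0.002]
ft_force: [0.0, 0.8, 0.3]
grip_width: 0.0853
grasp_force: 0.0
```

```bash
cat >> h.py <<'E'
def win(m,uv,r):
    o=np.zeros_like(m); u,v=map(int,uv); o[max(v-r,0):v+r,max(u-r,0):u+r]=m[max(v-r,0):v+r,max(u-r,0):u+r]; return o
E
python3 - <<'E'
from h import *
c=look("w4",[("pot",19,36,(.461,.241,.045),.040)])
m=win(hue(c,4,18,90,40),proj(c,(.461,.241,.016)),70); print("stand",circ(c,m,lambda u,v:True,.016,.042,(.461,.24)))
E
```

```text
tcp [0.4573 0.2143 0.1848] yaw_y 0.0
pot [0.4603 0.2393 0.04  ] px [257.1 150.2] (226, 119, 63, 63) mm [57.5 57.5]
stand (array([0.46  , 0.2396, 0.0402]), 231, np.float64(0.0007))
```

View pics/w4.png

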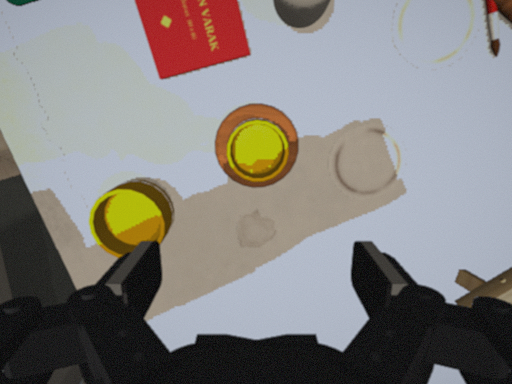

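Yellow sits centred in the stand: pot at (257,150), stand at (257,145). Next is red. I stay drawn in at about x 0.45, then go out.

jog_arm:
  motion:
    - {"x": -45, "y": -10, "z": 0, "spin": 0, "fingers": -1}
    - {"x": -95, "y": -15, "z": 0, "spin": 0, "fingers": -1}
    - {"x": -150, "y": -15, "z": 0, "spin": 0, "fingers": -1}
    - {"x": -210, "y": -15, "z": 0, "spin": 0, "fingers": -1}
    - {"x": -265, "y": -10, "z": 0, "spin": 0, "fingers": -1}
    - {"x": -304, "y": 40, "z": 0, "spin": 0, "fingers": -1}
    - {"x": -304, "y": 95, "z": 0, "spin": 0, "fingers": -1}
    - {"x": -304, "y": 143, "z": 0, "spin": 0, "fingers": -1}

```text
clock: 6.05
eef_pos: [0.6001, -0.0903, 0.1801]
tool_rot: [0.708, 0.707, -0.001, -0.001]
ft_force: [0.0, 0.1, 0.1]
grip_width: 0.0852
grasp_force: 0.0
```

Run:
```python
from h import *
c=look("w5",[("red",170,8,(.602,-.09,.03),.033),("green",45,85,(.596,-.214,.03),.033),("lid",0,179,(.43,-.052,.01),.0085)])
```

```text
tcp [ 0.6056 -0.0897  0.1781] yaw_y 0.0
red [ 0.602  -0.0904  0.033 ] px [259.  176.5] (229, 146, 61, 61) mm [56.8 56.8]
green [ 0.5953 -0.2123  0.033 ] px [252.3 291.5] (228, 264, 50, 56) mm [51.7 57.9]
lid [ 0.4223 -0.056   0.0085] px [ 75.1 136.6] (58, 124, 36, 26) mm [35.2 25.4]
```

jog_arm:
  motion:
    - {"x": -1, "y": -2, "z": 50, "spin": 0, "fingers": -1}
    - {"x": -1, "y": -2, "z": 105, "spin": 0, "fingers": -1}
    - {"x": -1, "y": -2, "z": 145, "spin": 0, "fingers": -1}
    - {"x": -1, "y": -2, "z": 166, "spin": 0, "fingers": -1}
    - {"x": -1, "y": -2, "z": 166, "spin": 0, "fingers": 0.3}
    - {"x": -1, "y": -2, "z": 166, "spin": 0, "fingers": 1}
    - {"x": -1, "y": -2, "z": 166, "spin": 0, "fingers": 1}
    - {"x": -1, "y": -2, "z": 166, "spin": 0, "fingers": 1}

```text
clock: 7.1
eef_pos: [0.5976, -0.0908, 0.0172]
tool_rot: [0.707, 0.707, 0.0, 0.001]
ft_force: [-0.2, -0.4, -1.2]
grip_width: 0.0532
grasp_force: 64.1
```

jog_arm:
  motion:
    - {"x": 0, "y": 0, "z": -45, "spin": 0, "fingers": 1}
    - {"x": 0, "y": -10, "z": -100, "spin": 0, "fingers": 1}
    - {"x": 0, "y": -50, "z": -120, "spin": 0, "fingers": 1}
    - {"x": 0, "y": -95, "z": -120, "spin": 0, "fingers": 1}
    - {"x": 10, "y": -140, "z": -120, "spin": 0, "fingers": 1}
    - {"x": 50, "y": -160, "z": -120, "spin": 0, "fingers": 1}
    - {"x": 100, "y": -160, "z": -120, "spin": 0, "fingers": 1}
    - {"x": 145, "y": -160, "z": -120, "spin": 0, "fingers": 1}

```text
clock: 8.1
eef_pos: [0.4369, 0.0554, 0.1372]
tool_rot: [0.707, 0.707, 0.001, 0.001]
ft_force: [0.4, 0.2, -1.9]
grip_width: 0.0533
grasp_force: 64.2
```

jog_arm:
  motion:
    - {"x": 50, "y": 0, "z": 0, "spin": 0, "fingers": 1}
    - {"x": 100, "y": 5, "z": 0, "spin": 0, "fingers": 1}
    - {"x": 140, "y": 13, "z": 0, "spin": 0, "fingers": 1}
    - {"x": 170, "y": 20, "z": 0, "spin": 0, "fingers": 1}
    - {"x": 182, "y": 22, "z": 0, "spin": 0, "fingers": 1}
    - {"x": 182, "y": 22, "z": 0, "spin": 0, "fingers": 1}

```text
clock: 8.85
eef_pos: [0.4588, 0.2364, 0.1364]
tool_rot: [0.707, 0.708, -0.0, 0.0]
ft_force: [0.6, -0.7, -1.3]
grip_width: 0.0531
grasp_force: 64.2
```

```bash
cat >> h.py <<'E'
def held(c,m,tcp,zr,r=.028):
    """held pot's rim centre from the near (lower) half of its outline"""
    g=proj(c,(*tcp,zr)); return circ(c,win(m,g,95),lambda u,v:v>g[1]+8,zr,r,tuple(tcp))
E
python3 - <<'E'
from h import *
from workcell import readout
o=readout.get_obs(); t=o["eef_pos"]; print(o["ft_force"].round(2),o["grip_width"])
c=look("w6",[("yellow",19,36,(.461,.245,.048),.046)])
print("held",held(c,hue(c,170,8,110,40),t[:2],t[2]-.0172+.038))
m=win(hue(c,4,18,90,40),proj(c,(.461,.241,.016)),70); print("stand",circ(c,m,lambda u,v:v<proj(c,(.461,.241,.016))[1]+5,.016,.042,(.461,.24)))
E
```

```text
[ 0.58 -0.74 -1.26] 0.05307848924284233
tcp [0.4586 0.2356 0.1363] yaw_y 0.0
yellow [0.4609 0.2494 0.046 ] px [259.5 176.5] (223, 150, 73, 50) mm [54.7 37.5]
held (array([0.4581, 0.236 , 0.0276]), 160, np.float64(0.0009))
stand (array([0.4601, 0.2408, 0.0388]), 251, np.float64(0.013))
```

View pics/w6.png

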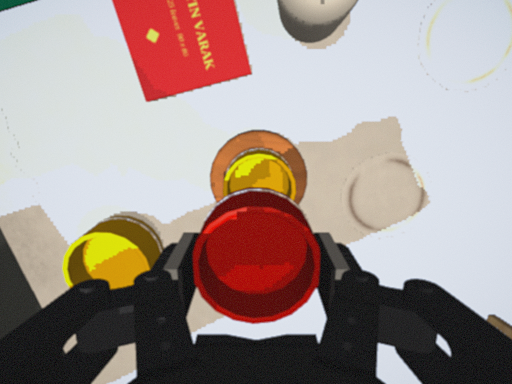

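The held red pot is at (257,257), with yellow at (259,177) centred on the stand at (258,172). I'll correct by 3 mm and 2 mm and lower.

jog_arm:
  motion:
    - {"x": 3, "y": 2, "z": 25, "spin": 0, "fingers": 1}
    - {"x": 3, "y": 2, "z": 50, "spin": 0, "fingers": 1}
    - {"x": 3, "y": 2, "z": 65, "spin": 0, "fingers": 1}
    - {"x": 3, "y": 2, "z": 71, "spin": 0, "fingers": 1}
    - {"x": 3, "y": 2, "z": 74, "spin": 0, "fingers": 1}
    - {"x": 3, "y": 2, "z": 76, "spin": 0, "fingers": 1}
    - {"x": 3, "y": 2, "z": 76, "spin": 0, "fingers": 1}

```text
clock: 9.78
eef_pos: [0.4613, 0.2394, 0.0607]
tool_rot: [0.707, 0.707, 0.0, 0.0]
ft_force: [0.9, 0.2, -1.7]
grip_width: 0.0535
grasp_force: 64.2
```

jog_arm:
  motion:
    - {"x": 0, "y": 0, "z": 1, "spin": 0, "fingers": 1}
    - {"x": 0, "y": 0, "z": 2, "spin": 0, "fingers": 1}
    - {"x": 0, "y": 0, "z": 2, "spin": 0, "fingers": 1}

```text
clock: 10.15
eef_pos: [0.4609, 0.2392, 0.0583]
tool_rot: [0.707, 0.707, -0.0, -0.0]
ft_force: [0.2, -0.1, -0.7]
grip_width: 0.0531
grasp_force: 64.2
```

jog_arm:
  motion:
    - {"x": 0, "y": 0, "z": 0, "spin": 0, "fingers": 0}
    - {"x": 0, "y": 0, "z": 0, "spin": 0, "fingers": -1}
    - {"x": 0, "y": 0, "z": 0, "spin": 0, "fingers": -1}
    - {"x": 0, "y": 0, "z": -50, "spin": 0, "fingers": -1}
    - {"x": -15, "y": -5, "z": -100, "spin": 0, "fingers": -1}
    - {"x": -30, "y": -10, "z": -130, "spin": 0, "fingers": -1}
    - {"x": -30, "y": -10, "z": -130, "spin": 0, "fingers": -1}

```text
clock: 11.02
eef_pos: [0.4525, 0.2094, 0.1914]
tool_rot: [0.707, 0.707, 0.003, 0.001]
ft_force: [0.3, -0.0, -0.7]
grip_width: 0.0854
grasp_force: 0.0
```

Run:
```python
from h import *
from workcell import camera
c=look("w7",[("red",170,8,(.461,.241,.075),.076)])
m=win(hue(c,4,18,90,40),proj(c,(.461,.241,.016)),90); print("stand",circ(c,m,lambda u,v:True,.016,.042,(.461,.24)))
s=camera("side"); a=cv2.resize(s["pixels"][160:250,265:365,::-1],(450,405),interpolation=cv2.INTER_CUBIC); b=cv2.resize(c["pixels"][40:265,120:345,::-1],(340,340))
o=np.zeros((405,800,3),np.uint8); o[:,:450]=a; o[:340,455:795]=b; cv2.imwrite("pics/s7.png",o)
```

```text
tcp [0.4517 0.2094 0.1895] yaw_y 0.0
red [0.4604 0.2393 0.076 ] px [265.5 149.7] (231, 116, 70, 69) mm [56.8 56. ]
stand (array([0.4599, 0.2397, 0.0389]), 295, np.float64(0.0121))
```

View pics/s7.png

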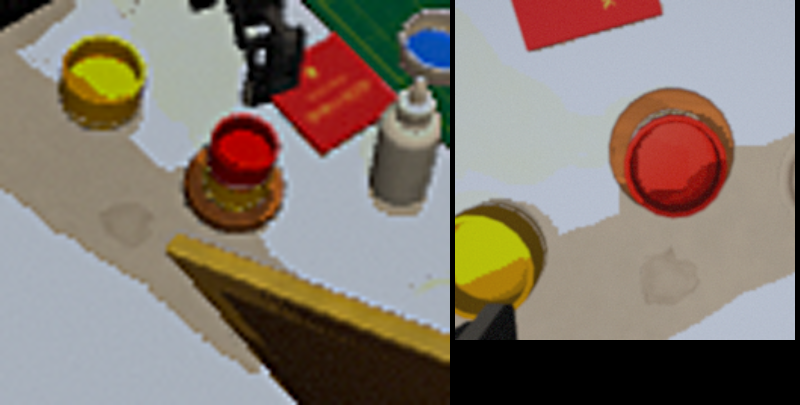

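The red pot is nested level on yellow, at (245,150) in the side crop and centred in the wrist view at (676,165). Next is blue.

jog_arm:
  motion:
    - {"x": -50, "y": -10, "z": 0, "spin": 0, "fingers": -1}
    - {"x": -110, "y": -20, "z": 0, "spin": 0, "fingers": -1}
    - {"x": -172, "y": -25, "z": 5, "spin": 0, "fingers": -1}
    - {"x": -234, "y": -25, "z": 5, "spin": 0, "fingers": -1}
    - {"x": -296, "y": -25, "z": 5, "spin": 0, "fingers": -1}
    - {"x": -355, "y": -25, "z": 5, "spin": 0, "fingers": -1}
    - {"x": -405, "y": -25, "z": 10, "spin": 0, "fingers": -1}
    - {"x": -434, "y": -25, "z": 10, "spin": 0, "fingers": -1}

```text
clock: 12.12
eef_pos: [0.425, -0.2264, 0.1759]
tool_rot: [0.708, 0.706, -0.001, -0.002]
ft_force: [0.2, 1.0, 0.0]
grip_width: 0.0857
grasp_force: 0.0
```

Run:
```python
from h import *
c=look("w8",[("blue",105,130,(.426,-.225,.03),.033)])
```

```text
tcp [ 0.4254 -0.229   0.1761] yaw_y 0.0
blue [ 0.4251 -0.2293  0.033 ] px [257.2 180.8] (228, 151, 59, 60) mm [54.4 55.3]
```

View pics/w8.png

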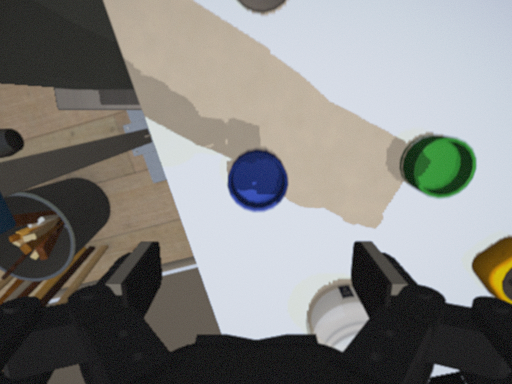

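Blue is at (257,181), under the tool. Green at (437,166) and the jar at (350,315) are both clear of the fingers.

jog_arm:
  motion:
    - {"x": 0, "y": 0, "z": 50, "spin": 0, "fingers": -1}
    - {"x": 0, "y": 0, "z": 100, "spin": 0, "fingers": -1}
    - {"x": 0, "y": 0, "z": 140, "spin": 0, "fingers": -1}
    - {"x": 0, "y": 0, "z": 160, "spin": 0, "fingers": -1}
    - {"x": 0, "y": 0, "z": 160, "spin": 0, "fingers": 0.3}
    - {"x": 0, "y": 0, "z": 160, "spin": 0, "fingers": 1}
    - {"x": 0, "y": 0, "z": 160, "spin": 0, "fingers": 1}
    - {"x": 0, "y": 0, "z": 160, "spin": 0, "fingers": 1}

```text
clock: 13.18
eef_pos: [0.4267, -0.225, 0.0191]
tool_rot: [0.707, 0.707, 0.0, 0.001]
ft_force: [-0.1, -0.4, -0.5]
grip_width: 0.0534
grasp_force: 63.4
```

jog_arm:
  motion:
    - {"x": 0, "y": 0, "z": -45, "spin": 0, "fingers": 1}
    - {"x": 0, "y": 0, "z": -100, "spin": 0, "fingers": 1}
    - {"x": 25, "y": 0, "z": -150, "spin": 0, "fingers": 1}
    - {"x": 75, "y": 0, "z": -150, "spin": 0, "fingers": 1}
    - {"x": 130, "y": 0, "z": -150, "spin": 0, "fingers": 1}
    - {"x": 185, "y": 0, "z": -150, "spin": 0, "fingers": 1}
    - {"x": 240, "y": 0, "z": -150, "spin": 0, "fingers": 1}
    - {"x": 280, "y": 0, "z": -150, "spin": 0, "fingers": 1}

```text
clock: 14.18
eef_pos: [0.4258, 0.0573, 0.1689]
tool_rot: [0.707, 0.708, 0.001, 0.0]
ft_force: [0.8, -1.0, -1.3]
grip_width: 0.0532
grasp_force: 63.5
```

jog_arm:
  motion:
    - {"x": 50, "y": 5, "z": 0, "spin": 0, "fingers": 1}
    - {"x": 100, "y": 15, "z": 0, "spin": 0, "fingers": 1}
    - {"x": 145, "y": 25, "z": 0, "spin": 0, "fingers": 1}
    - {"x": 172, "y": 33, "z": 0, "spin": 0, "fingers": 1}
    - {"x": 182, "y": 33, "z": 0, "spin": 0, "fingers": 1}
    - {"x": 182, "y": 33, "z": 0, "spin": 0, "fingers": 1}
    - {"x": 182, "y": 33, "z": 0, "spin": 0, "fingers": 1}

```text
clock: 15.05
eef_pos: [0.4586, 0.2361, 0.1684]
tool_rot: [0.707, 0.707, -0.0, 0.0]
ft_force: [0.0, -0.3, -1.8]
grip_width: 0.0531
grasp_force: 63.5
```

Run:
```python
from h import *
from workcell import readout
o=readout.get_obs(); t=o["eef_pos"]
c=look("w9",[])
print("held",held(c,hue(c,105,130,90,25),t[:2],t[2]-.0191+.038))
g=proj(c,(.4604,.2393,.080)); m=win(hue(c,170,8,110,40),g,48)
print("red",g,circ(c,m,lambda u,v:v<g[1]+2,.080,.028,(.4604,.24)))
```

```text
tcp [0.4587 0.236  0.1684] yaw_y 0.0
held (array([0.458 , 0.2318, 0.0271]), 166, np.float64(0.0007))
red [259.21278644 189.84173776] (array([0.4605, 0.2419, 0.0264]), 111, np.float64(0.0013))
```

View pics/w9.png

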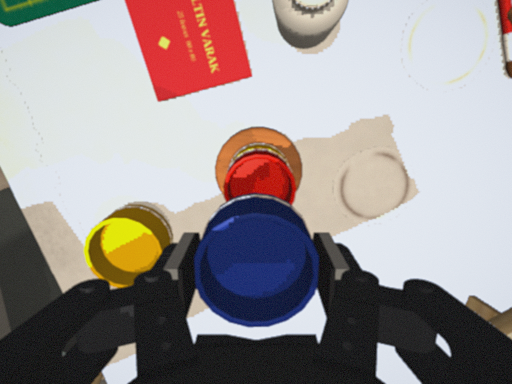

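The held blue pot is at (257,262) and the red at (259,184). The blue sits about 4 mm behind the grasp centre, so I move +8 and +2 mm and lower.

jog_arm:
  motion:
    - {"x": 8, "y": 2, "z": 25, "spin": 0, "fingers": 1}
    - {"x": 8, "y": 2, "z": 50, "spin": 0, "fingers": 1}
    - {"x": 8, "y": 2, "z": 64, "spin": 0, "fingers": 1}
    - {"x": 8, "y": 2, "z": 70, "spin": 0, "fingers": 1}
    - {"x": 8, "y": 2, "z": 73, "spin": 0, "fingers": 1}
    - {"x": 8, "y": 2, "z": 75, "spin": 0, "fingers": 1}
    - {"x": 8, "y": 2, "z": 75, "spin": 0, "fingers": 1}
    - {"x": 8, "y": 2, "z": 76, "spin": 0, "fingers": 1}

```text
clock: 16.1
eef_pos: [0.4613, 0.2455, 0.0928]
tool_rot: [0.707, 0.707, 0.001, 0.0]
ft_force: [0.5, -0.7, -0.0]
grip_width: 0.0533
grasp_force: 63.5
```

jog_arm:
  motion:
    - {"x": 0, "y": 0, "z": 0, "spin": 0, "fingers": 0}
    - {"x": 0, "y": 0, "z": 0, "spin": 0, "fingers": -1}
    - {"x": 0, "y": 0, "z": 0, "spin": 0, "fingers": -1}
    - {"x": 0, "y": 0, "z": -50, "spin": 0, "fingers": -1}
    - {"x": -15, "y": -5, "z": -95, "spin": 0, "fingers": -1}
    - {"x": -30, "y": -10, "z": -110, "spin": 0, "fingers": -1}
    - {"x": -30, "y": -10, "z": -110, "spin": 0, "fingers": -1}

```text
clock: 16.98
eef_pos: [0.4513, 0.2147, 0.2033]
tool_rot: [0.707, 0.707, 0.001, 0.0]
ft_force: [0.2, -0.2, -0.2]
grip_width: 0.0851
grasp_force: 0.0
```

Run:
```python
from h import *
from workcell import camera
c=look("w10",[("blue",105,130,(.461,.241,.105),.108)])
m=win(hue(c,4,18,90,40),proj(c,(.461,.241,.016)),90); print("stand",circ(c,m,lambda u,v:v<proj(c,(.46,.24,.016))[1],.016,.042,(.461,.24)))
s=camera("side"); a=cv2.resize(s["pixels"][160:250,265:365,::-1],(450,405),interpolation=cv2.INTER_CUBIC); b=cv2.resize(c["pixels"][40:265,120:345,::-1],(340,340))
o=np.zeros((405,800,3),np.uint8); o[:,:450]=a; o[:340,455:795]=b; cv2.imwrite("pics/s10.png",o)
```

```text
tcp [0.4507 0.2149 0.2019] yaw_y 0.0
blue [0.4602 0.2422 0.108 ] px [268.4 156.5] (232, 120, 73, 73) mm [54.9 54.9]
stand (array([0.46  , 0.2395, 0.0392]), 184, np.float64(0.0117))
```

View pics/s10.png

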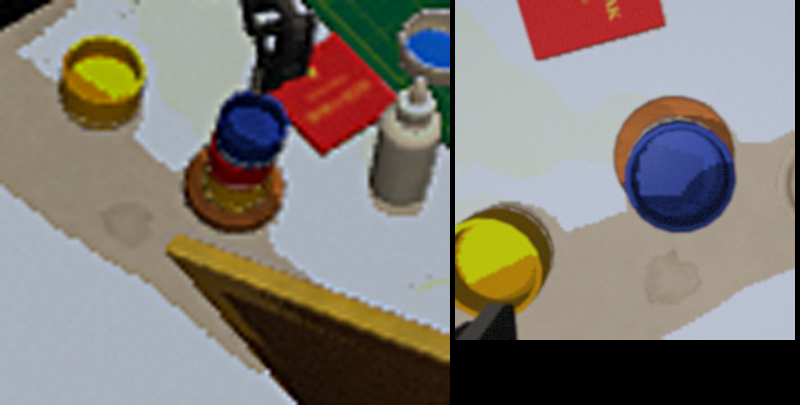

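The three pots stand level and nested, with blue at (252,125) in the side crop, within about 3 mm of red. Now the lid.

jog_arm:
  motion:
    - {"x": -45, "y": -5, "z": 0, "spin": 0, "fingers": -1}
    - {"x": -95, "y": -15, "z": 10, "spin": 0, "fingers": -1}
    - {"x": -150, "y": -21, "z": 20, "spin": 0, "fingers": -1}
    - {"x": -205, "y": -21, "z": 28, "spin": 0, "fingers": -1}
    - {"x": -245, "y": -21, "z": 28, "spin": 0, "fingers": -1}
    - {"x": -267, "y": -21, "z": 28, "spin": 0, "fingers": -1}
    - {"x": -267, "y": -21, "z": 28, "spin": 0, "fingers": -1}
    - {"x": -267, "y": -21, "z": 28, "spin": 0, "fingers": -1}

```text
clock: 18.08
eef_pos: [0.4295, -0.0511, 0.1732]
tool_rot: [0.707, 0.707, -0.001, -0.001]
ft_force: [0.1, 1.1, 0.2]
grip_width: 0.0854
grasp_force: 0.0
```

Run:
```python
from h import *
c=look("w11",[])
for g in [(.43,-.052)]:
    q=proj(c,(*g,.01)); hsv=cv2.cvtColor(c["pixels"],cv2.COLOR_RGB2HSV)
    dark=win(hsv[...,2]<115,q,45); p,A,bb=blob(c,dark,q,9); print("disc",p,bb,ray(c,p,.0095),circ(c,dark,lambda u,v:True,.0095,.028,g))
    k=win((hsv[...,1]>80)&(hsv[...,0]>8)&(hsv[...,0]<30)&(hsv[...,2]>115),proj(c,(*g,.03)),30); p,A,bb=blob(c,k,proj(c,(*g,.03))); print("knob",p,A,bb,ray(c,p,.029))
    u,v=map(int,q); cv2.imwrite("pics/lid.png",cv2.resize(c["pixels"][v-70:v+70,u-90:u+90,::-1],(540,420)))
```

```text
tcp [ 0.4297 -0.0509  0.1735] yaw_y 0.0
disc (256.0865192532892, 175.48288213818282) (228, 148, 57, 56) [ 0.42872519 -0.05386128  0.0095    ] (array([ 0.4287, -0.0545,  0.0274]), 158, np.float64(0.0008))
knob (256.17790530846486, 181.01673840267813) 348.5 (246, 171, 22, 21) [ 0.42883504 -0.05466684  0.029     ]
```

View pics/lid.png

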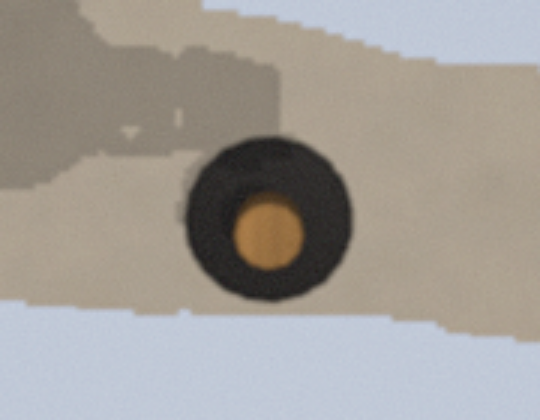

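The lid lies knob up, with the disc at (256,175) in the full view and the knob concentric with it. Gripping the knob just above the disc.

jog_arm:
  motion:
    - {"x": -4, "y": -1, "z": 50, "spin": 0, "fingers": -1}
    - {"x": -4, "y": -1, "z": 100, "spin": 0, "fingers": -1}
    - {"x": -4, "y": -1, "z": 140, "spin": 0, "fingers": -1}
    - {"x": -4, "y": -1, "z": 158, "spin": 0, "fingers": -0.5}
    - {"x": -4, "y": -1, "z": 158, "spin": 0, "fingers": 0.2}
    - {"x": -4, "y": -1, "z": 158, "spin": 0, "fingers": 1}
    - {"x": -4, "y": -1, "z": 158, "spin": 0, "fingers": 1}
    - {"x": -4, "y": -1, "z": 158, "spin": 0, "fingers": 1}

```text
clock: 19.12
eef_pos: [0.4304, -0.0556, 0.0176]
tool_rot: [0.707, 0.707, 0.001, 0.001]
ft_force: [0.0, 0.7, 5.6]
grip_width: 0.0193
grasp_force: 58.8
```

jog_arm:
  motion:
    - {"x": 0, "y": 0, "z": -40, "spin": 0, "fingers": 1}
    - {"x": 0, "y": 0, "z": -95, "spin": 0, "fingers": 1}
    - {"x": 20, "y": 0, "z": -150, "spin": 0, "fingers": 1}
    - {"x": 60, "y": 0, "z": -175, "spin": 0, "fingers": 1}
    - {"x": 110, "y": 5, "z": -175, "spin": 0, "fingers": 1}
    - {"x": 160, "y": 10, "z": -175, "spin": 0, "fingers": 1}
    - {"x": 210, "y": 20, "z": -175, "spin": 0, "fingers": 1}
    - {"x": 250, "y": 28, "z": -175, "spin": 0, "fingers": 1}

```text
clock: 20.12
eef_pos: [0.457, 0.196, 0.1916]
tool_rot: [0.707, 0.708, 0.0, 0.0]
ft_force: [0.6, -0.2, -0.3]
grip_width: 0.0191
grasp_force: 58.8
```

jog_arm:
  motion:
    - {"x": 25, "y": 2, "z": 0, "spin": 0, "fingers": 1}
    - {"x": 40, "y": 2, "z": 0, "spin": 0, "fingers": 1}
    - {"x": 45, "y": 2, "z": 0, "spin": 0, "fingers": 1}
    - {"x": 45, "y": 2, "z": 0, "spin": 0, "fingers": 1}
    - {"x": 45, "y": 2, "z": 0, "spin": 0, "fingers": 1}

```text
clock: 20.75
eef_pos: [0.4589, 0.2383, 0.1914]
tool_rot: [0.707, 0.707, -0.0, 0.0]
ft_force: [0.9, 0.1, 0.5]
grip_width: 0.0196
grasp_force: 58.8
```

Run:
```python
from h import *
from workcell import readout
o=readout.get_obs(); t=o["eef_pos"]; print(o["ft_force"].round(1),o["grip_width"])
c=look("w12",[])
zr=t[2]-.0176+.011; g=proj(c,(*t[:2],zr)); hsv=cv2.cvtColor(c["pixels"],cv2.COLOR_RGB2HSV)
print(g); m=win(hsv[...,2]<75,g,75)
print("lid far edge",circ(c,m,lambda u,v:v<g[1]-25 and abs(u-g[0])<50,zr,.028,tuple(t[:2])))
k=win((hsv[...,1]>80)&(hsv[...,0]>8)&(hsv[...,0]<30)&(hsv[...,2]>80),proj(c,(*t[:2],zr+.02)),40)
p,A,bb=blob(c,k,proj(c,(*t[:2],zr+.02))); print("knob",p,A,bb,ray(c,p,zr+.019))
cv2.imwrite("pics/w12c.png",c["pixels"][:,:,::-1])
```

```text
[0.9 0.1 0.5] 0.019590552082913954
tcp [0.459  0.2383 0.1914] yaw_y 0.0
[257.24510195 239.02287105]
lid far edge (array([0.4657, 0.2503, 0.0157]), 108, np.float64(0.0032))
knob (255.77121963959257, 248.642378340733) 1914.5 (235, 220, 43, 56) [0.45819621 0.24218357 0.20381218]
```

View pics/w12c.png

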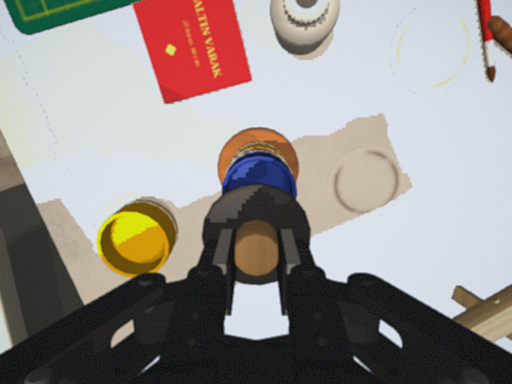

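The lid is level in the fingers, with the disc centre about (256,238) and the blue pot behind it at (258,177). I move +3 and +2 mm and lower.

jog_arm:
  motion:
    - {"x": 3, "y": 2, "z": 25, "spin": 0, "fingers": 1}
    - {"x": 3, "y": 2, "z": 45, "spin": 0, "fingers": 1}
    - {"x": 3, "y": 2, "z": 57, "spin": 0, "fingers": 1}
    - {"x": 3, "y": 2, "z": 62, "spin": 0, "fingers": 1}
    - {"x": 3, "y": 2, "z": 65, "spin": 0, "fingers": 1}
    - {"x": 3, "y": 2, "z": 67, "spin": 0, "fingers": 1}
    - {"x": 3, "y": 2, "z": 68, "spin": 0, "fingers": 1}
    - {"x": 3, "y": 2, "z": 68, "spin": 0, "fingers": 1}

```text
clock: 21.8
eef_pos: [0.4611, 0.2423, 0.1235]
tool_rot: [0.707, 0.707, 0.0, 0.0]
ft_force: [-0.6, -1.3, -0.2]
grip_width: 0.0194
grasp_force: 58.8
```

jog_arm:
  motion:
    - {"x": 0, "y": 0, "z": 0, "spin": 0, "fingers": 0.3}
    - {"x": 0, "y": 0, "z": 0, "spin": 0, "fingers": -1}
    - {"x": 0, "y": 0, "z": 0, "spin": 0, "fingers": -1}
    - {"x": 0, "y": 0, "z": 0, "spin": 0, "fingers": -1}
    - {"x": 0, "y": 0, "z": -50, "spin": 0, "fingers": -1}
    - {"x": -10, "y": -5, "z": -90, "spin": 0, "fingers": -1}
    - {"x": -30, "y": -10, "z": -100, "spin": 0, "fingers": -1}
    - {"x": -30, "y": -10, "z": -100, "spin": 0, "fingers": -1}

```text
clock: 22.8
eef_pos: [0.4508, 0.2111, 0.2238]
tool_rot: [0.708, 0.707, 0.0, 0.0]
ft_force: [0.3, 0.7, -0.8]
grip_width: 0.0851
grasp_force: 0.0
```

Run:
```python
from h import *
from workcell import camera
c=look("w13",[]); hsv=cv2.cvtColor(c["pixels"],cv2.COLOR_RGB2HSV)
q=proj(c,(.461,.241,.117)); m=win(hsv[...,2]<75,q,55); 
print("disc",q,circ(c,m,lambda u,v:True,.117,.028,(.461,.241)),blob(c,m,q,9))
q=proj(c,(.461,.241,.137));k=win((hsv[...,1]>80)&(hsv[...,0]>8)&(hsv[...,0]<30)&(hsv[...,2]>80),q,28); b=blob(c,k,q); print("knob",q,b,ray(c,b[0],.135))
s=camera("side"); h=cv2.cvtColor(s["pixels"],cv2.COLOR_RGB2HSV)
q=proj(s,(.460,.241,.137)); k=win((h[...,1]>70)&(h[...,0]>8)&(h[...,0]<30)&(h[...,2]>100),q,9); b=blob(s,k,q); print("side knob pred",q,b)
q=proj(s,(.460,.241,.112)); k=win(h[...,2]<75,q,16); b=blob(s,k,q); print("side disc pred",q,b)
q=proj(s,(.460,.241,.09));k=win(hue(s,105,130,90,25),q,14); print("side blue pred",q,blob(s,k,q))
```

```text
tcp [0.4506 0.2115 0.2228] yaw_y 0.0
disc [269.47894716 150.93605097] (array([0.4643, 0.2349, 0.0183]), 216, np.float64(0.0133)) ((269.454691183404, 147.86053748231967), 3535.0, (235, 113, 68, 69))
knob [270.65050951 155.04184798] ((269.31716417910445, 150.82587064676616), 670.0, (255, 136, 30, 31)) [0.46008878 0.24376741 0.135     ]
side knob pred [321.95486365 181.53947079] ((322.7156862745098, 181.94117647058823), 17.0, (320, 180, 6, 5))
side disc pred [320.8616759  185.50688305] ((321.80524759793053, 184.89135254988915), 451.0, (310, 169, 24, 32))
side blue pred [319.92655843 188.90062443] ((318.2594696969697, 191.2462121212121), 88.0, (313, 184, 14, 13))
```

```bash
python3 -c "
from workcell import bot;print(bot.job_done())"
```

```text
the job is handed in; nothing more can be done
None
```

I stacked yellow, red, blue and the lid on the stand, and handed the job in at about 23 s; by the camera measurements each piece is centred within about 3 mm of the one below and level, and I never touched the green pot, glue bottle or jar (no verdict came back).

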